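# Read the light over a seedling row at half power

## Robot

A 6-joint arm with a two-finger parallel gripper is mounted at the origin on the work surface. World frame = base frame: x ahead of the robot, y to its left, z up, the work surface at z = 0. Lengths are in mm, angles in rad, forces in N, time in s.
With the tool pointing down it reaches from about 350 to 775 mm from the base axis. Payload 7.3 kg.
Tool frame: the origin (TCP) lies midway between the tips of the shut fingers; the grasp point (between the pads) lies 19 mm behind it (bot.tcp_to_grasp is the distance from the TCP to the grasp point, in mm); z points along the fingers, y is the line along which they close (so a half turn about z gives the same grasp; the last joint's range is limited). The gripper opens to 92 mm and grips with 3 to 60 N. Pads are 19 mm wide; open, the fingers measure 130 mm over their backs; the gripper's body (75 mm by 190 mm) begins 47 mm behind the grasp point.
Start: joints at [-1.448, 0.342, 1.524, -0, 1.275, -0.146], TCP at [139.449, -506.161, 226.741] pointing down, gripper open.
Joint ranges: [-2.53, 2.53], [-0.77, 2.02], [0.04, 2.7], [-1, 4.14], [0.28, 2.66], [-3.11, 3.11]. Speed limits (rad/s): [2.57, 2.57, 3.14, 3.14, 3.14, 3.14].

## Interface

Orientations are given as [roll, pitch, yaw] about the fixed x, y, z axes, in that order (R = Rz(yaw) Ry(pitch) Rx(roll)).
In Python, from plant import bot, viewer gives the robot as it stands. The module is installed in compiled form; this text tells all that it offers.
- The arm moves only by the shell command python3 -m handwheel 'ROWS'. ROWS is text: rows parted by semicolons, each of 7 numbers parted by spaces: the shift along the tool's x, y, z scaled (see below), then the turn, a rotation vector about the tool's x, y, z scaled (see below), then the opening, from -1 (shut) to 1 (fully open), so that 0 is half open. In form: tx ty tz rx ry rz gripper; .... A call has 1 to 8 rows; each row is the pose to reach, as a shift and turn from the pose commanded when the call began, along the tool's axes at that moment, turning the shorter way round; what a row does not reach only later rows make up. The controller multiplies each number of a shift by 10 cm and each number of a turn by pi rad. A row lasts 1/12 s, in which the tool goes at most 41.7 mm and 7.16 degrees, less where a joint would pass 70% of its speed; a pose out of reach is approached as far as the arm can. A call with a number of a shift or a turn outside -1 to 1 is refused whole. A call with a gripper value outside its range is refused whole. The fingers move at their own pace and stop on an object; the grip force is fixed at half the most. Time passes only in rows, so rows that repeat a pose let the fingers close. It gives the time, the measured TCP pose, the force, the opening and the grip force at its end, in the units of the state.
- bot.get_obs(): the state, without advancing time (a new reading comes with each control period).
- viewer.capture(name): name is "side" or "top" or "wrist"; returns a dict with "frame" (480x640x3 uint8, red, green, blue), "fov_y" (degrees; the focal length in pixels is half the picture's height over the tangent of half this angle, whatever the lens; pixels are square), "cx", "cy" (the principal point, pixels), "T" (4x4, takes a point from camera to world coordinates). Camera axes: x right, y down, z forward; pixel columns grow to the right and rows downward; lengths in mm; the calibration is good to about 2 mm. A picture is of the moment at which its call begins. There is no depth.
- bot.close_job(): hands the job in; it is judged then, once.
Trained networks look in a picture, given as the dict that the camera call returned (one of the last four; its "shot" number tells which), for a name from the list of things; names that differ only in an ending like _2 or _b are one class to them, and where a whole thing is asked for, a point or a joint stands for the part that bears it (a point fixed in the world has none). Each returns a list of dicts, best first, with "score" (0 to 1); they miss things now and then, are a little off and sometimes report something else, mostly with a low value. They report only what shows in the picture. A call takes as long as a camera call. They do not tell look-alikes from the thing itself.
- viewer.recognise(target, picture): "centre" ([column, row] in pixels, amid what is visible of it).
- viewer.cut_out(target, picture): "pixels" (480x640 bool, what is visible of it) and "centre" ([column, row] in pixels, amid what is visible of it).
The state is a dict: "time": time; "joint_positions": joint angles; "dq": joint speeds; "tau": joint torques, N m; "tool_pos": TCP position; "tcp_rot": TCP orientation; "contact_force": force on the tool from outside, world axes, zero at the start; "moment": the same for the moment, N m; "grip_width": finger opening in mm; "finger_force": force on a finger pad.
Only numpy, scipy, OpenCV 4.12 (cv2) and the standard library are available. Lean on these libraries where they do the work, as an engineer would, in place of code of your own. Each camera call takes 0.05 s, during which the arm holds its last target. There are 200 camera calls.

## Task

First slide the grow lamp's dimmer fader to half power, the long mark at the middle of its scale. Then pick up the bar light sensor, carry it across, clear over the bottles, and hold it face up and level along the seedling row, each of its three discs over one seedling (handle at either end), its underside about a finger's breadth (15 mm) above the leaf tips. Finish holding it there still for the reading; touch neither seedlings nor tray at any time, and leave the bottles and the other things on the bench undisturbed.

Things in the scene. Friction and masses are not known exactly. Their poses are not given: they have to be found in the camera images.
- dimmer: Slide dimmer of the lamp, fixed on the bench's right half: black housing 190 x 80 x 36 mm (own x, y, z), aluminium top panel at 37.5 mm. Origin: centre of underside. The fader runs along its x in a slot at y = 0; of the marks on both sides of the slot, the long thick middle pair (x = -12 mm) is half power. A black lead (look only) lies from its +x end.
- fader (a joint): Fader position in m along the dimmer's +x axis: 0 = off end (cap at dimmer x = -62 mm), 0.100 = full end (x = +38 mm), 0.050 = half power. Starts near the off end. Stiff: about 2 N of friction; it stays where it is left.
- fader_top (a point): Centre of the top face of the grey fader cap. The cap is 14 mm long (dimmer x) x 26 mm wide (dimmer y) x 21 mm high; its top is 61.5 mm above the bench, 24 mm above the panel. Axes as the dimmer's.
- meter: Bar light sensor, loose, flat and face up on the bench's right half, 0.2 kg: black handle (x -113 to -1 mm, 30 wide, 26 high), then aluminium bar (x to +216, 26 wide, 14 high) with three white discs on top at x = 40, 110, 180 mm. x: handle to tip; z: out of its face. Origin on the flat underside where handle meets bar; centre of mass within 10 mm of it. It and the dimmer may swap places.
- grip_spot (a point): A good place to grip the sensor: middle of the handle's height (13 mm over its underside), 35 mm from the bar end of the handle, 30 mm wide across y. Axes as the sensor's.
- bar_mid (a point): Point on the underside of the sensor's bar right below its middle disc: at (110, 0, 0) mm in the sensor's frame. Axes as the sensor's.
- tray: White seedling tray, fixed on the bench's left half, 236 x 86 x 36 mm (own x, y, z), with three 66 mm square stone-wool blocks (tops at 59 mm height) in a row along its x, a small two-leaved seedling in the middle of each, at x = -70, 0, +70 mm; leaf tips 81 mm above the bench. Origin: centre of underside.
- row_mid (a point): Leaf-tip point of the middle seedling: at (0, 0, 81) mm in the tray's frame. Axes as the tray's; x along the row.
- twin_bottle: White twin-neck bottle with two red caps, 54 x 74 x 150 mm, one of four bottles standing in a line between sensor and tray. Leave it. Origin: centre of underside, z up.
- jug: White jug with one offset black-capped neck, 54 x 74 x 140 mm, another of the four. Leave it. Origin: centre of underside, z up.
- black_bottle: Round black bottle, 62 mm across, 150 mm high, another of the four. Leave it. Origin: centre of underside, z up.
- white_bottle: Round white bottle, 58 mm across, 140 mm high, another of the four. Leave it. Origin: centre of underside, z up.
- jar: Small glass jar, 52 mm across, 55 mm high, at the back. Leave it. Origin: centre of underside, z up.
- phone: Black phone lying at the left, 146 x 72 x 8 mm. Leave it. Origin: centre of underside.
- scale: Black pocket scale with a steel plate, 130 x 80 x 21 mm, near the robot on the right. Leave it. Origin: centre of underside.
- snips: Pruning snips with black handles, about 155 mm long, 12 mm high, lying left of the tray. Leave it. Origin: at the bench under the pivot.
There are look-alikes about, which are no part of the job. Several things look just like the jar: the one meant starts farthest from the robot's base. What is shaped like the twin_bottle but orange is not meant.

How it is judged:
By the outcome, as a careful person would: the job done as asked, in the order asked, and still so for the second after the job is handed in, while the arm keeps its last pose, push and grip.
It also fails if it takes over 64 s, if anything falls off the work surface, if the arm or the gripper's body presses on something with over 40 N, if the wrist force passes 120 N, or if a joint passes its speed limit or range.

## Working session

There is one attempt and no reset: what is moved stays moved. The work goes in short steps, Python scripts to look and compute and a shell command to move; the robot and the scene stay as the last step left them, time stands still between calls to the robot, and variables do not carry over. Pictures are saved under pics/ and viewed, at most 10 in all, crops included, and the job is handed in when it is done.

```bash
mkdir -p pics
python3 - <<'E'
from plant import bot, viewer
import cv2, numpy as np
o=bot.get_obs(); print(o)
for n in ("top","side"):
    p=viewer.capture(n); cv2.imwrite(f"pics/{n}1.png",p["frame"][:,:,::-1]); print(n,p["fov_y"],p["cx"],p["cy"],p["T"].tolist() if hasattr(p["T"],'tolist') else p["T"])
    for t in ["dimmer","fader_top","meter","tray","twin_bottle","jug","black_bottle","white_bottle","jar"]:
        print(t,[(round(d["score"],2),np.round(d["centre"]).tolist()) for d in viewer.recognise(t,p)][:4])
E
```

```text
{'time': 0.0, 'joint_positions': array([-1.44801985e+00,  3.42765349e-01,  1.52500546e+00,  2.85363987e-05,
        1.27538023e+00, -1.45977485e-01]), 'dq': array([ 0.00245279, -0.00080142,  0.00044999, -0.00123058, -0.00092149,
        0.00029154]), 'tau': array([ 3.33624957e-03, -4.31235230e+01, -2.44218636e+01,  7.20926025e-02,
        5.60331834e-02, -1.41792975e-04]), 'tool_pos': array([ 139.39585227, -505.74623731,  226.02686677]), 'tcp_rot': array([-3.14005482e+00, -2.53677823e-04,  2.68745435e-01]), 'contact_force': array([-0.41181302,  0.84271515,  0.02731379]), 'moment': array([-0.0406138 , -0.0332113 ,  0.00732302]), 'finger_force': 0.0, 'grip_width': 91.62500302241475}
top 46.945040742584936 321.20465013024216 238.29900685418647 [[0.004792932170488566, -0.9924225238960686, 0.12277850734133547, 396.1520244829709], [-0.9999869543119515, -0.004973501613491356, -0.0011642540992474735, 69.95395093617908], [0.0017660710959957059, -0.1227713254203027, -0.9924334147172927, 1406.1749899052031], [0.0, 0.0, 0.0, 1.0]]
dimmer [(0.71, [485.0, 251.0])]
fader_top [(0.52, [491.0, 270.0])
[... 360 characters left out ...]
.07924970268377 311.4508463531175 234.81662249662494 [[-0.9067984263295863, -0.262996775716412, 0.3294682230033072, 2.809505690709643], [-0.4215568279439318, 0.5704141115999314, -0.7049238129766304, 1206.8894773723578], [-0.0025406337862667583, -0.7781133832870583, -0.6281187052854993, 1086.5379831675168], [0.0, 0.0, 0.0, 1.0]]
dimmer [(0.83, [365.0, 175.0])]
fader_top [(0.44, [381.0, 167.0])]
meter [(0.95, [337.0, 210.0])]
tray [(0.83, [273.0, 286.0])]
twin_bottle [(0.94, [202.0, 298.0]), (0.71, [251.0, 208.0])]
jug [(0.67, [349.0, 240.0])]
black_bottle [(0.96, [317.0, 228.0])]
white_bottle [(0.78, [280.0, 221.0])]
jar [(0.92, [358.0, 279.0]), (0.64, [223.0, 235.0]), (0.58, [339.0, 310.0])]
```

View pics/top1.png

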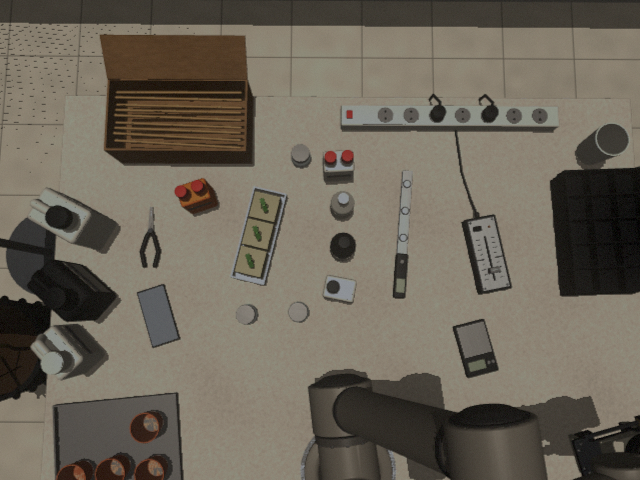

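View pics/side1.png

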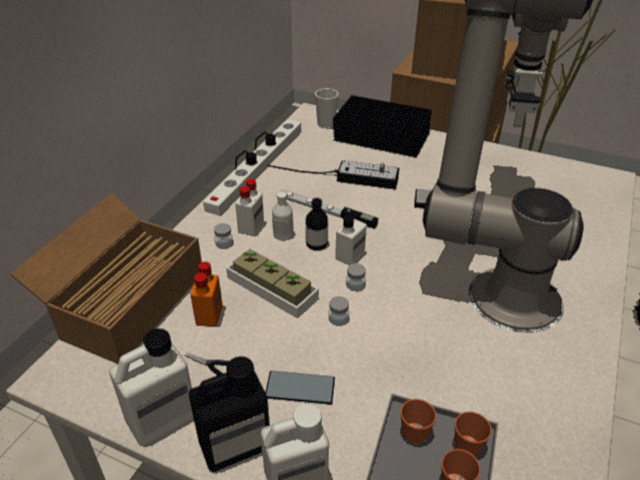

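The top view shows the sensor from (407,172) at its tip to (400,297) at its handle. The dimmer is at (486,252), its lead leaving the far end and its fader near (494,270). The tray is at (260,235), with the four bottles around column 340 (rows 160–290). The side view agrees. The orange twin at (195,195) and the large jugs on the left are look-alikes. I'll measure next.

```bash
cat > h.py <<'E'
from plant import bot, viewer
import cv2, numpy as np
from scipy.spatial.transform import Rotation as R
def ray(p,uv,z):
    f=240/np.tan(np.radians(p["fov_y"]/2)); T=np.array(p["T"]); uv=np.atleast_2d(np.array(uv,float))
    d=np.c_[(uv[:,0]-p["cx"])/f,(uv[:,1]-p["cy"])/f,np.ones(len(uv))]@T[:3,:3].T
    return (T[:3,3]+d*((z-T[2,3])/d[:,2])[:,None])[:,:2]
def proj(p,X):
    f=240/np.tan(np.radians(p["fov_y"]/2)); T=np.array(p["T"]); c=(np.atleast_2d(X)-T[:3,3])@T[:3,:3]
    return np.c_[f*c[:,0]/c[:,2]+p["cx"],f*c[:,1]/c[:,2]+p["cy"]]
def rect(p,name,z,i=0):
    r=viewer.cut_out(name,p)
    if not r: print(name,"none"); return
    m=r[i]["pixels"]; ys,xs=np.nonzero(m)
    c,s,a=cv2.minAreaRect(ray(p,np.c_[xs,ys],z).astype(np.float32))
    if s[0]<s[1]: s=s[::-1]; a+=90
    a=(a+90)%180-90
    print(name,round(r[i]["score"],2),"c",np.round(c,1),"size",np.round(s,1),"long-axis yaw",round(a,1)); return c,s,a
def go(xyz,yaw,tilt=(np.pi,0)):
    "shift/turn from the present pose to TCP xyz, pointing down, in move units"
    o=bot.get_obs(); A=R.from_euler('xyz',o["tcp_rot"]); B=R.from_euler('xyz',[tilt[0],tilt[1],np.radians(yaw)])
    print("at",np.round(o["tool_pos"],1),"F",np.round(o["contact_force"],1),"shift",np.round(A.inv().apply(np.array(xyz)-o["tool_pos"])/100,4),"turn",np.round((A.inv()*B).as_rotvec()/np.pi,4))
E
python3 - <<'E'
from h import *
for n in ("top","side"):
    p=viewer.capture(n); print(n)
    rect(p,"dimmer",30);rect(p,"meter",14);rect(p,"tray",36 if n=="top" else 20)
    for b,z in (("twin_bottle",150),("jug",140),("black_bottle",150),("white_bottle",140)): rect(p,b,z/2)
    print(ray(p,viewer.recognise("fader_top",p)[0]["centre"],58))
E
```

```text
top
dimmer 0.59 c [ 489.6 -361.7] size [28.7 12.6] long-axis yaw -75.8
meter 0.58 c [ 582.7 -139.1] size [325.9  33.1] long-axis yaw -4.2
tray 0.82 c [573.2 223.2] size [238.6  93.1] long-axis yaw -12.9
twin_bottle 0.67 c [740.9  26.5] size [75.9 71.7] long-axis yaw 0.2
jug 0.59 c [439.   23.9] size [75.2 57. ] long-axis yaw 79.5
black_bottle 0.59 c [542.4  15.5] size [63.4 58.2] long-axis yaw 0.1
white_bottle 0.92 c [644.   16.9] size [67.7 56.5] long-axis yaw -13.7
[[ 491.21863219 -355.80331704]]
side
dimmer 0.9 c [ 634.2 -310.1] size [414.5 140.9] long-axis yaw 12.3
meter 0.56 c [ 570.2 -137.5] size [311.4  54.4] long-axis yaw -4.6
tray 0.96 c [575.8 221.7] size [267.9 124.5] long-axis yaw -13.3
twin_bottle 0.83 c [673.1 372.5] size [222.9  70.4] long-axis yaw -52.4
jug 0.67 c [438.1  37.4] size [204.8  82.2] long-axis yaw -71.8
black_bottle 0.63 c [547.   14.9] size [231.2  61.5] long-axis yaw -66.2
white_bottle 0.73 c [648.3  18. ] size [217.5  56. ] long-axis yaw -62.2
[[ 494.94147342 -359.11581525]]
```

Run:
```python
from h import *
go([480,-356,230],102)
```

```text
at [ 139.4 -506.2  226.7] F [ 0.7 -0.5 -0.1] shift [ 3.6821 -0.5431 -0.0328] turn [ 0.      0.     -0.4811]
```

```bash
python3 -m handwheel '1 -0.18 0 0 0 0 1;1 -0.18 0 0 0 0 1;1 -0.18 0 0 0 0 1'; python3 -m handwheel '1 -0.18 0 0 0 0 1;1 -0.18 0 0 0 0 1;1 -0.18 0 0 0 0 1'; python3 -m handwheel '1 -0.18 0 0 0 0 1;1 -0.18 0 0 0 0 1;1 -0.18 0 0 0 0 1';python3 -m handwheel '0.68 0 0 0 0 -0.24 1;0.68 0 0 0 0 -0.24 1;0.68 0 0 0 0 -0.24 1;0.68 0 0 0 0 -0.24 1;0.68 0 0 0 0 -0.24 1;0.68 0 0 0 0 -0.24 1;0.68 0 0 0 0 -0.24 1'; python3 -m handwheel '0 0 0 0 0 -0.24 1;0 0 0 0 0 -0.24 1;0 0 0 0 0 -0.24 1;0 0 0 0 0 -0.24 1;0 0 0 0 0 -0.24 1;0 0 0 0 0 -0.24 1;0 0 0 0 0 -0.24 1'
python3 - <<'E'
from h import *
p=viewer.capture("wrist"); cv2.imwrite("pics/w1.png",p["frame"][:,:,::-1])
rect(p,"dimmer",37.5)
for d in viewer.recognise("fader_top",p): print(d["score"],d["centre"],ray(p,d["centre"],61.5))
rect(p,"fader_top",61.5); rect(p,"meter",20)
go([480,-356,230],102)
E
```

```text
time: 2.15
tool_pos: [233.8, -460.4, 226.8]
tcp_rot: [-3.141, -0.002, 0.269]
contact_force: [1.1, -0.1, 1.4]
grip_width: 91.6
finger_force: 0.0
time: 2.4
tool_pos: [326.1, -416.1, 226.8]
tcp_rot: [-3.142, -0.002, 0.271]
contact_force: [-0.2, -0.9, -0.3]
grip_width: 91.6
finger_force: 0.0
time: 2.65
tool_pos: [417.9, -372.1, 226.8]
tcp_rot: [-3.142, -0.002, 0.271]
contact_force: [-0.1, 0.6, 0.6]
grip_width: 91.8
finger_force: 0.0
time: 3.23
tool_pos: [480.0, -356.2, 226.6]
tcp_rot: [-3.141, 0.0, 1.028]
contact_force: [-0.0, -0.4, 0.1]
grip_width: 91.8
finger_force: 0.0
time: 3.82
tool_pos: [479.8, -356.5, 226.7]
tcp_rot: [-3.142, 0.0, 1.778]
contact_force: [-0.4, -0.4, 0.4]
grip_width: 91.6
finger_force: 0.0
dimmer 0.9 c [ 621.9 -325.5] size [379.3  81. ] long-axis yaw 11.4
0.71 [328.4, 226.5] [[ 486.32334719 -353.23629418]]
fader_top 0.66 c [ 487.9 -353.1] size [27.1 13.7] long-axis yaw -78.1
meter 0.62 c [ 590.5 -144.7] size [300.4  32.6] long-axis yaw -4.4
at [ 479.9 -356.4  226.7] F [-0.7 -0.2 -0.3] shift [ 0.0035  0.0022 -0.0326] turn [ 0.      0.     -0.0023]
```

View pics/w1.png

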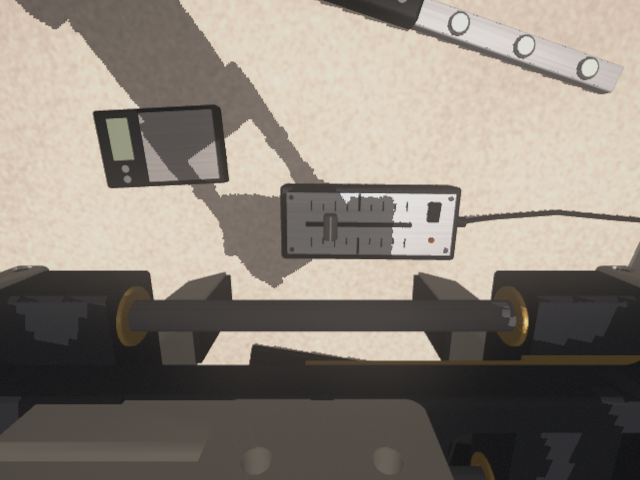

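The wrist view shows the fader cap at (330,227), the slot from (306,225) to (411,225), and the long half-power marks at (360,201) and (358,245). The scale, which must stay put, is at (160,145).

Run:
```python
from h import *
p=viewer.capture("wrist")
m=viewer.cut_out("dimmer",p)[0]["pixels"].astype(np.uint8)
m=cv2.morphologyEx(m,cv2.MORPH_OPEN,np.ones((25,25)))
ys,xs=np.nonzero(m); c,s,a=cv2.minAreaRect(ray(p,np.c_[xs,ys],33).astype(np.float32)); print(c,s,a)
print(ray(p,[[360,201],[358,245],[306,225],[411,225]],37.5))
f=np.array([487.3,-353.2]); 
for yaw in (11.6,):
    u=np.array([np.cos(np.radians(yaw)),np.sin(np.radians(yaw))]); print((f-np.array(c))@u,(f-np.array(c))@[-u[1],u[0]], "half",np.array(c)-12*u)
go([*f,80],101.6); go([*f,43],101.6)
```

```text
(529.7447509765625, -344.7705383300781) (190.5499725341797, 81.25270080566406) 11.619733810424805
[[ 514.42993672 -324.92518386]
 [ 523.16055144 -371.32828387]
 [ 464.36454321 -361.11479552]
 [ 573.03736186 -338.76239963]]
-43.27280616101569 0.27741027062352686 half [ 517.98984798 -347.18347338]
at [ 479.9 -356.4  226.7] F [-0.1  0.1  1.1] shift [0.0162 0.0788 1.4674] turn [0.     0.     0.0005]
at [ 479.9 -356.4  226.7] F [-0.1  0.1  1.1] shift [0.0163 0.0788 1.8374] turn [0.     0.     0.0005]
```

```bash
python3 -m handwheel '0.016 0.079 0.9 0 0 0 0.2;0.016 0.079 0.9 0 0 0 0.2;0.016 0.079 0.9 0 0 0 0.2;0.016 0.079 0.9 0 0 0 0.2'; python3 -m handwheel '0 0 0.3 0 0 0 0.1;0 0 0.6 0 0 0 0;0 0 0.92 0 0 0 0;0 0 0.92 0 0 0 0;0 0 0.92 0 0 0 0'; python3 -m handwheel '0 0 0 0 0 0 -1;0 0 0 0 0 0 -1;0 0 0 0 0 0 -1;0 0 0 0 0 0 -1;0 0 0 0 0 0 -1;0 0 0 0 0 0 -1;0 0 0 0 0 0 -1;0 0 0 0 0 0 -1'
python3 - <<'E'
from h import *
go([518.4,-347.6,44],101.6); p=viewer.capture("wrist"); cv2.imwrite("pics/w2.png",p["frame"][:,:,::-1])
E
```

```text
time: 4.5
tool_pos: [486.0, -351.9, 134.1]
tcp_rot: [-3.138, -0.005, 1.776]
contact_force: [0.2, 0.7, 0.5]
grip_width: 69.7
finger_force: 0.0
time: 4.92
tool_pos: [487.6, -353.7, 45.9]
tcp_rot: [-3.141, 0.0, 1.776]
contact_force: [0.9, -0.1, 0.8]
grip_width: 45.9
finger_force: 0.0
time: 5.58
tool_pos: [487.6, -353.4, 45.6]
tcp_rot: [3.141, 0.001, 1.777]
contact_force: [-0.7, 0.5, 5.5]
grip_width: 13.8
finger_force: 30.0
at [ 487.6 -353.4   45.6] F [-0.7  0.5  5.5] shift [-0.0057  0.3134  0.0158] turn [0.0002 0.0003 0.0011]
```

```bash
python3 -m handwheel '0 0.08 0 0 0 0 -1;-0.001 0.16 0 0 0 0 -1;-0.002 0.24 0 0 0 0 -1;-0.003 0.313 0 0 0 0 -1;-0.003 0.313 0 0 0 0 -1;-0.003 0.313 0 0 0 0 -1'; python3 -m handwheel '0 0 0 0 0 0 0;0 0 0 0 0 0 0;0 0 0 0 0 0 0;0 0 -0.3 0 0 0 0;0 0 -0.7 0 0 0 0;0 0 -1 0 0 0 0;0 0 -1 0 0 0 0';python3 -m handwheel '0 0 -0.4 0 0 0 1;0 0 -0.8 0 0 0 1;0 0 -0.8 0 0 0 1;0 0 -0.8 0 0 0 1'
python3 - <<'E'
from h import *
p=viewer.capture("wrist"); 
r=viewer.cut_out("fader_top",p)
print([(d["score"],d["centre"],ray(p,d["centre"],61.5)) for d in r]); rect(p,"fader_top",60)
m=cv2.morphologyEx(viewer.cut_out("dimmer",p)[0]["pixels"].astype(np.uint8),cv2.MORPH_OPEN,np.ones((25,25)))
ys,xs=np.nonzero(m); print(cv2.minAreaRect(ray(p,np.c_[xs,ys],33).astype(np.float32)))
u,v=map(int,proj(p,[518,-347,37])[0]); f=p["frame"][max(v-60,0):v+60,max(u-80,0):u+80,::-1]; print(u,v)
cv2.imwrite("pics/w3.png",cv2.resize(f,None,fx=5,fy=5,interpolation=cv2.INTER_CUBIC))
g=[582.7,-139.1]; go([490,-132,227],-4.3)
E
```

```text
time: 6.13
tool_pos: [519.2, -347.2, 45.6]
tcp_rot: [3.14, 0.001, 1.777]
contact_force: [1.3, 1.4, 5.2]
grip_width: 13.7
finger_force: 30.0
time: 6.72
tool_pos: [520.4, -349.4, 151.6]
tcp_rot: [3.135, 0.009, 1.777]
contact_force: [0.3, 0.1, 1.0]
grip_width: 45.9
finger_force: 0.0
time: 7.05
tool_pos: [518.7, -347.9, 226.9]
tcp_rot: [3.139, 0.004, 1.777]
contact_force: [0.3, 0.9, -1.0]
grip_width: 68.1
finger_force: 0.0
[(0.92, [321.7, 226.9], array([[ 519.44884706, -347.00796979]]))]
fader_top 0.92 c [ 520.2 -346.9] size [27.3 14.8] long-axis yaw -78.5
((529.711181640625, -345.0400695800781), (190.06591796875, 81.39102172851562), 11.768631935119629)
320 221
at [ 517.3 -346.6  222.7] F [ 0.3 -0.6 -0.1] shift [ 2.1565  0.1716 -0.0376] turn [-1.300e-03  1.000e-04  5.894e-01]
```

View pics/w3.png

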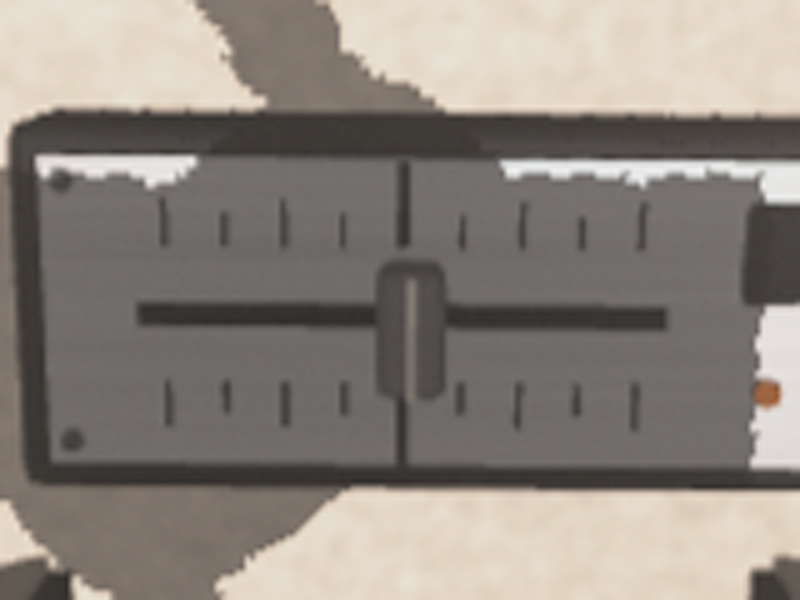

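The cap line (411 in the crop) sits about 1.6 mm past the long marks (403). I'll regrip centred on the mark, which should pull the cap back.

Run:
```python
from h import *
go([517.8,-347.4,45.5],101.7)
```

```text
at [ 517.3 -346.6  222.7] F [ 0.3 -0.6 -0.1] shift [-0.0139  0.0076  1.7717] turn [-0.0007 -0.0009  0.0005]
```

```bash
python3 -m handwheel '0 0 0.9 0 0 0 0;0 0 0.9 0 0 0 0;0 0 0.9 0 0 0 0;0 0 0.9 0 0 0 0'; python3 -m handwheel '0 0 0.4 0 0 0 0;0 0 0.7 0 0 0 0;0 0 0.86 0 0 0 0;0 0 0.86 0 0 0 0;0 0 0.86 0 0 0 0;0 0 0.86 0 0 0 0'
python3 - <<'E'
from h import *
go([517.8,-347.4,45.5],101.7)
E
```

```text
time: 7.58
tool_pos: [516.1, -345.5, 130.8]
tcp_rot: [-3.136, -0.007, 1.777]
contact_force: [-0.6, 0.2, 0.1]
grip_width: 66.6
finger_force: 0.0
time: 8.08
tool_pos: [519.5, -348.3, 51.5]
tcp_rot: [3.139, 0.004, 1.777]
contact_force: [-0.1, -0.1, 0.7]
grip_width: 46.1
finger_force: 0.0
at [ 519.5 -348.3   51.5] F [-0.1 -0.1  0.7] shift [ 0.0128 -0.0148  0.0595] turn [0.0009 0.0011 0.0006]
```

```bash
python3 -m handwheel '0.01 -0.015 0.05 0 0 0 0;0.01 -0.015 0.05 0 0 0 0;0.01 -0.015 0.05 0 0 0 -1;0.01 -0.015 0.05 0 0 0 -1;0.01 -0.015 0.05 0 0 0 -1;0.01 -0.015 0.05 0 0 0 -1;0.01 -0.015 0.05 0 0 0 -1;0.01 -0.015 0.05 0 0 0 -1'; python3 -m handwheel '0 0 0 0 0 0 -1;0 0 0 0 0 0 -1'
python3 - <<'E'
from h import *
go([517.8,-347.4,45.5],101.7)
E
```

```text
time: 8.75
tool_pos: [516.7, -346.4, 43.9]
tcp_rot: [3.141, 0.0, 1.777]
contact_force: [1.7, -0.1, 0.1]
grip_width: 13.8
finger_force: 30.0
time: 8.92
tool_pos: [516.7, -346.4, 43.9]
tcp_rot: [3.141, 0.0, 1.777]
contact_force: [1.4, 1.8, 0.7]
grip_width: 13.8
finger_force: 30.0
at [ 516.7 -346.4   43.9] F [1.4 1.8 0.7] shift [-0.012   0.0088 -0.0162] turn [0.0002 0.0001 0.0005]
```

```bash
python3 -m handwheel '0 0.01 0 0 0 0 -1;0 0.01 0 0 0 0 -1;0 0.01 0 0 0 0 -1'; python3 -m handwheel '0 0 0 0 0 0 0;0 0 0 0 0 0 0;0 0 0 0 0 0 0;0 0 -0.3 0 0 0 0;0 0 -0.7 0 0 0 0;0 0 -1 0 0 0 0;0 0 -1 0 0 0 0';python3 -m handwheel '0 0 -0.4 0 0 0 1;0 0 -0.8 0 0 0 1;0 0 -0.8 0 0 0 1;0 0 -0.8 0 0 0 1;0 0 -0.8 0 0 0 1'
python3 - <<'E'
from h import *
p=viewer.capture("wrist"); 
f=rect(p,"fader_top",60.5)[0]
m=cv2.morphologyEx(viewer.cut_out("dimmer",p)[0]["pixels"].astype(np.uint8),cv2.MORPH_OPEN,np.ones((25,25)))
ys,xs=np.nonzero(m); c=cv2.minAreaRect(ray(p,np.c_[xs,ys],33).astype(np.float32)); print(c)
print("cap dimmer x",(np.array(f)-c[0])@[np.cos(.204),np.sin(.204)])
go([490,-132,227],-4.3)
E
```

```text
time: 9.17
tool_pos: [517.1, -346.3, 43.9]
tcp_rot: [-3.141, 0.0, 1.777]
contact_force: [-1.7, 0.1, 3.7]
grip_width: 14.0
finger_force: 30.0
time: 9.75
tool_pos: [520.1, -348.4, 150.8]
tcp_rot: [3.134, 0.01, 1.777]
contact_force: [0.5, -1.3, 0.9]
grip_width: 45.6
finger_force: 0.0
time: 10.17
tool_pos: [517.0, -345.9, 222.9]
tcp_rot: [-3.141, -0.001, 1.777]
contact_force: [-0.3, 0.3, 0.3]
grip_width: 74.7
finger_force: 0.0
fader_top 0.94 c [ 518.  -347.4] size [27.  11.8] long-axis yaw -78.2
((529.4150390625, -344.2702331542969), (189.1559295654297, 82.52754211425781), 11.159575462341309)
cap dimmer x -11.839438475051482
at [ 516.7 -345.7  221.8] F [ 0.5 -0.6 -0.4] shift [ 2.1467  0.1754 -0.047 ] turn [-0.0013  0.      0.5894]
```

The fader is now at dimmer x = -11.8 mm, which is half power. Next, the sensor.

```bash
python3 -m handwheel '1 0.08 0 0 0 0 1;1 0.08 0 0 0 0 1;1 0.08 0 0 0 0 1';python3 -m handwheel '1 0.08 0 0 0 0.25 1;1 0.08 0 0 0 0.25 1;1 0.08 0 0 0 0.25 1;1 0.08 0 0 0 0.25 1;1 0.08 0 0 0 0.25 1;1 0.08 0 0 0 0.25 1;1 0.08 0 0 0 0.25 1'; python3 -m handwheel '0 0 0 0 0 0.34 1;0 0 0 0 0 0.34 1;0 0 0 0 0 0.34 1;0 0 0 0 0 0.34 1;0 0 0 0 0 0.34 1;0 0 0 0 0 0.34 1;0 0 0 0 0 0.34 1;0 0 0 0 0 0.34 1'; python3 -m handwheel '0 0 0 0 0 0.02 1;0 0 0 0 0 0.02 1'
python3 - <<'E'
from h import *
p=viewer.capture("wrist"); cv2.imwrite("pics/w4.png",p["frame"][:,:,::-1])
rect(p,"meter",16)
for n,z in (("meter",16),("grip_spot",26),("bar_mid",14)):
  for d in viewer.recognise(n,p): print(n,d["score"],d["centre"],ray(p,d["centre"],z))
go([490,-132,227],-4.3)
E
```

```text
time: 10.57
tool_pos: [503.3, -242.5, 222.1]
tcp_rot: [-3.139, -0.004, 1.778]
contact_force: [1.7, -0.5, 0.4]
grip_width: 91.8
finger_force: 0.0
time: 11.15
tool_pos: [491.7, -146.7, 222.6]
tcp_rot: [-3.14, 0.0, 0.985]
contact_force: [0.3, 1.1, 0.1]
grip_width: 91.6
finger_force: 0.0
time: 11.82
tool_pos: [491.6, -146.9, 222.5]
tcp_rot: [-3.141, 0.002, -0.015]
contact_force: [-0.9, -0.4, -0.3]
grip_width: 91.5
finger_force: 0.0
time: 11.98
tool_pos: [491.6, -147.0, 222.6]
tcp_rot: [-3.141, 0.002, -0.074]
contact_force: [-1.3, -0.5, 0.1]
grip_width: 92.0
finger_force: 0.0
meter 0.95 c [ 560.5 -135.2] size [285.6  31.3] long-axis yaw -4.2
meter 0.73 [309.6, 140.6] [[ 575.57555781 -139.04022976]]
grip_spot 0.95 [306.4, 142.9] [[ 573.10121975 -135.93349775]]
bar_mid 0.75 [309.1, 143.5] [[ 572.80529957 -138.21370636]]
at [ 491.9 -147.1  223.4] F [ 0.  -0.2 -0.1] shift [-0.03   -0.1491 -0.0363] turn [-0.0001  0.0002  0.0016]
```

View pics/w4.png

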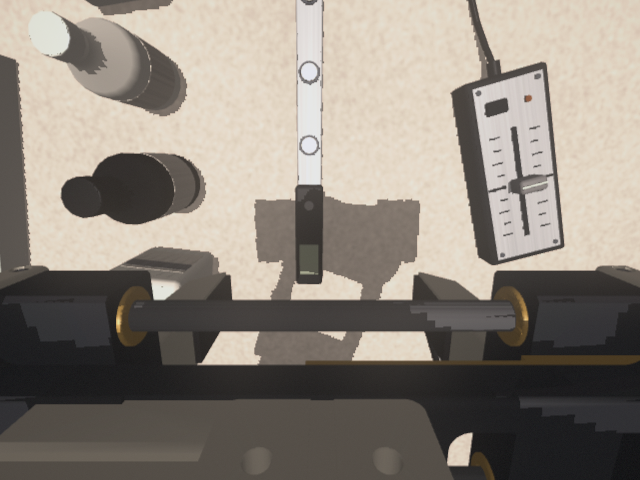

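The wrist view shows the handle from (309,284) to (310,186) and discs at (309,145) and (309,72). The bottles are clear on the left.

Run:
```python
from h import *
p=viewer.capture("wrist")
d=ray(p,[[309.2,145],[309.2,72]],15); h=ray(p,[[308.5,283],[309.5,186]],26); print(d,h)
v=d[1]-d[0]; print(np.linalg.norm(v),np.linalg.norm(h[1]-h[0]),np.degrees(np.arctan2(v[1],v[0])))
u=np.array([np.cos(np.radians(-4.3)),np.sin(np.radians(-4.3))])
o=np.mean([d[0]-40*u,d[1]-110*u,h[0]+113*u,h[1]+1*u],0); print(o,d[0]-40*u,d[1]-110*u,h[0]+113*u,h[1]+u)
g=o-28*u; print("grip",g); go([*g,100],-4.3)
```

```text
[[ 571.87439638 -138.16779312]
 [ 641.69366195 -143.67617074]] [[ 422.15466795 -125.9614238 ]
 [ 530.2225404  -135.59736618]]
70.03621969080652 108.49661949350818 -4.510995665708303
[ 532.51165047 -135.17587992] [ 531.98699104 -135.16864405] [ 532.00329727 -135.42851079] [ 534.83658804 -134.43401993] [ 531.21972553 -135.67234491]
grip [ 504.59046673 -133.07647557]
at [ 492.  -147.1  223.5] F [-0.6  0.2 -0.2] shift [ 0.1163 -0.1486  1.2349] turn [-0.      0.0001  0.0015]
```

```bash
python3 -m handwheel '0.116 -0.149 0 0 0 0 0.3;0.116 -0.149 0.9 0 0 0 0.3;0.116 -0.149 0.9 0 0 0 0.3;0.116 -0.149 0.9 0 0 0 0.3;0.116 -0.149 0.9 0 0 0 0.3'; python3 -m handwheel '0 0 0.4 0 0 0 0.3;0 0 0.8 0 0 0 0.3;0 0 1 0 0 0 0.3;0 0 1 0 0 0 0.3;0 0 1 0 0 0 0.3;0 0 1 0 0 0 0.3'
python3 - <<'E'
from h import *
go([504.1,-133.2,5],-4.4)
E
```

```text
time: 12.7
tool_pos: [503.0, -132.4, 131.6]
tcp_rot: [-3.14, 0.006, -0.071]
contact_force: [0.0, 0.3, 0.8]
grip_width: 63.2
finger_force: 0.0
time: 13.2
tool_pos: [506.8, -134.1, 36.4]
tcp_rot: [3.14, -0.005, -0.071]
contact_force: [1.1, 0.2, -0.6]
grip_width: 59.5
finger_force: 0.0
at [ 506.8 -134.1   36.4] F [ 1.1  0.2 -0.6] shift [-0.0288 -0.0074  0.3141] turn [ 0.0005 -0.0014  0.0017]
```

```bash
python3 -m handwheel '-0.01 0 0.15 0 0 0 0.3;-0.01 0 0.26 0 0 0 0.3;-0.01 0 0.26 0 0 0 0.3;-0.01 0 0.26 0 0 0 0.3;-0.01 0 0.26 0 0 0 0.3;-0.01 0 0.26 0 0 0 0.3'
python3 - <<'E'
from h import *
go([504.1,-133.2,4],-4.4)
E
```

```text
time: 13.7
tool_pos: [504.3, -133.3, 8.6]
tcp_rot: [3.141, -0.001, -0.071]
contact_force: [-0.8, 0.9, -0.3]
grip_width: 59.4
finger_force: 0.0
at [ 504.3 -133.3    8.6] F [-0.8  0.9 -0.3] shift [-0.0018 -0.0008  0.0456] turn [ 0.0002 -0.0004  0.0017]
```

```bash
python3 -m handwheel '0 0 0.045 0 0 0 0.3;0 0 0.045 0 0 0 0.3;0 0 0.045 0 0 0 -1;0 0 0.045 0 0 0 -1;0 0 0.045 0 0 0 -1;0 0 0.045 0 0 0 -1;0 0 0.045 0 0 0 -1;0 0 0.045 0 0 0 -1'; python3 -m handwheel '0 0 0 0 0 0 -1;0 0 0 0 0 0 -1;0 0 0 0 0 0 -1;0 0 0 0 0 0 -1'; python3 -m handwheel '0 0 -0.05 0 0 0 -1;0 0 -0.15 0 0 0 -1;0 0 -0.3 0 0 0 -1;0 0 -0.5 0 0 0 -1;0 0 -0.75 0 0 0 -1;0 0 -1 0 0 0 -1;0 0 -1 0 0 0 -1;0 0 -1 0 0 0 -1';  python3 -m handwheel '0 0 -0.2 0 0 0 -1;0 0 -0.4 0 0 0 -1;0 0 -0.7 0 0 0 -1;0 0 -1 0 0 0 -1;0 0 -1 0 0 0 -1;0 0 -1 0 0 0 -1;0 0 -1 0 0 0 -1'; python3 -m handwheel '0 0 -0.1 0 0 0 -1;0 0 -0.1 0 0 0 -1;0 0 -0.1 0 0 0 -1'
python3 - <<'E'
from h import *
p=viewer.capture("wrist"); s=viewer.capture("side"); k=s["frame"][80:330,180:480]
cv2.imwrite("pics/m5.png",np.hstack([cv2.resize(p["frame"],(400,300)),cv2.resize(k,(400,333))[:300]])[:,:,::-1])
go([504,-133,215],-4.4)
E
```

```text
time: 14.37
tool_pos: [503.7, -133.1, 3.2]
tcp_rot: [3.141, -0.0, -0.071]
contact_force: [-0.2, -0.5, 0.1]
grip_width: 29.6
finger_force: 29.9
time: 14.7
tool_pos: [503.7, -133.1, 3.2]
tcp_rot: [3.141, -0.0, -0.071]
contact_force: [0.2, -1.5, 0.3]
grip_width: 29.9
finger_force: 29.9
time: 15.37
tool_pos: [504.4, -133.3, 104.9]
tcp_rot: [3.14, -0.003, -0.071]
contact_force: [1.2, -0.2, -2.5]
grip_width: 29.8
finger_force: 29.9
time: 15.95
tool_pos: [502.7, -132.7, 201.5]
tcp_rot: [-3.141, 0.003, -0.072]
contact_force: [-0.5, 0.2, -2.4]
grip_width: 29.5
finger_force: 29.9
time: 16.2
tool_pos: [503.7, -133.1, 212.9]
tcp_rot: [-3.142, 0.0, -0.071]
contact_force: [0.5, 0.3, -2.5]
grip_width: 29.4
finger_force: 29.9
at [ 503.5 -133.   212.7] F [-0.4 -1.1 -2. ] shift [ 0.0051 -0.0001 -0.0232] turn [-0.0001  0.0003  0.0017]
```

View pics/m5.png

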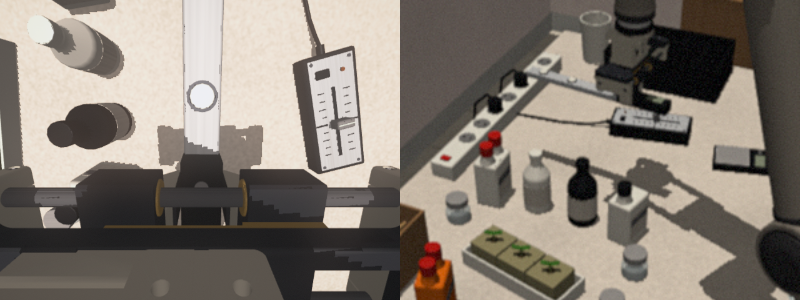

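Run:
```python
from h import *
p=viewer.capture("wrist"); o=bot.get_obs(); A=R.from_euler('xyz',o["tcp_rot"])
for a in (0,2,4):
    P=R.from_euler('y',a,degrees=True)   # tool frame: meter x ->tool x, meter z -> -tool z
    L=np.array([[x+28.3,0,3.2-14] for x in (40,110)]); L=(P.apply(L-[0,0,-10])+[0,0,-10])
    print(a,proj(p,A.apply(L)+o["tool_pos"]).round(1).tolist())
g=cv2.cvtColor(p["frame"],cv2.COLOR_RGB2GRAY)
c=cv2.HoughCircles(cv2.medianBlur(g,3)[:240,250:400],cv2.HOUGH_GRADIENT,1,40,param1=80,param2=18,minRadius=12,maxRadius=35)
print("circles",None if c is None else (c[0]+[250,0,0]).round(1).tolist())
t=viewer.capture("top"); m=viewer.cut_out("tray",t)[0]["pixels"]; rect(t,"tray",36)
hsv=cv2.cvtColor(t["frame"],cv2.COLOR_RGB2HSV); b=(m&(hsv[...,1]>70)).astype(np.uint8)
ys,xs=np.nonzero(b); print("blocks",b.sum(),cv2.minAreaRect(ray(t,np.c_[xs,ys],59).astype(np.float32)))
gr=(m&(hsv[...,0]>38)&(hsv[...,0]<80)&(hsv[...,1]>90)).astype(np.uint8)
n,_,st,ce=cv2.connectedComponentsWithStats(gr,connectivity=8)
for i in range(1,n):
    if st[i,4]>8: print("leaf",st[i,4],ce[i].round(1),ray(t,ce[i],75).round(1))
```

```text
0 [[324.9, 152.6], [325.5, -43.0]]
2 [[325.0, 152.7], [325.6, -50.5]]
4 [[325.0, 153.0], [325.8, -58.1]]
circles [[322.5, 153.5, 25.6]]
tray 0.88 c [572.3 224. ] size [237.8  93.8] long-axis yaw -12.6
blocks 887 ((573.2985229492188, 223.3097686767578), (68.79866027832031, 205.0363006591797), 76.90502166748047)
leaf 55 [263.3 204.5] [[643.3 210.3]]
leaf 57 [256.5 232.6] [[574.1 225.8]]
leaf 56 [249.4 260.7] [[505.5 241.4]]
```

```bash
python3 - <<'E'
from h import *
go([439.5,255.5,180],-12.9)
E
python3 -m handwheel '-0.03 -0.1 0 0 0 0 -1;-0.08 -0.3 0 0 0 0 -1;-0.16 -0.6 0 0 0 0 -1;-0.25 -0.95 0 0 0 0 -1;-0.25 -0.95 0 0 0 0 -1'; python3 -m handwheel '-0.08 -0.3 0 0 0 0 -1;-0.16 -0.6 0 0 0 0 -1;-0.25 -0.95 0 0 0 0 -1;-0.25 -0.95 0 0 0 0 -1'; python3 -m handwheel '-0.08 -0.3 0 0 0 0 -1;-0.16 -0.6 0 0 0 0 -1;-0.25 -0.95 0 0 0 0 -1;-0.25 -0.95 0 0 0 0 -1'
python3 - <<'E'
from h import *
go([439.5,255.5,213],-12.9)
E
```

```text
at [ 503.6 -133.   212.9] F [-0.2  0.2 -1.3] shift [-0.9165 -3.8293  0.3301] turn [-0.      0.0002  0.0489]
time: 16.92
tool_pos: [483.6, -31.0, 213.2]
tcp_rot: [-3.139, 0.002, -0.068]
contact_force: [0.0, 0.8, -2.3]
grip_width: 30.2
finger_force: 29.9
time: 17.25
tool_pos: [465.5, 65.2, 213.3]
tcp_rot: [-3.139, 0.001, -0.067]
contact_force: [-1.0, 0.8, -1.6]
grip_width: 30.0
finger_force: 29.9
time: 17.58
tool_pos: [447.6, 161.3, 213.3]
tcp_rot: [-3.139, 0.001, -0.067]
contact_force: [-0.8, 0.8, -3.0]
grip_width: 29.7
finger_force: 29.9
at [447.6 161.3 213.3] F [-0.8  0.8 -3. ] shift [-0.1444 -0.934   0.0054] turn [-0.0008  0.0002  0.0503]
```

```bash
python3 -m handwheel '-0.04 -0.25 0 0 0 0.02 -1;-0.08 -0.55 0 0 0 0.04 -1;-0.14 -0.85 0 0 0 0.05 -1;-0.14 -0.94 0 0 0 0.05 -1;-0.14 -0.94 0 0 0 0.05 -1;-0.14 -0.94 0 0 0 0.05 -1'
python3 -m handwheel '0 0 0.2 0 0 0 -1;0 0 0.4 0 0 0 -1;0 0 0.6 0 0 0 -1;0 0 0.6 0 0 0 -1;0 0 0.6 0 0 0 -1;0 0 0.6 0 0 0 -1'
python3 - <<'E'
from h import *
go([439.5,255.5,99.2],-12.9)
s=viewer.capture("side"); t=viewer.capture("top")
a=s["frame"][170:330,180:400]; b=t["frame"][150:310,200:340]
cv2.imwrite("pics/m6.png",np.vstack([cv2.resize(np.hstack([a,b]),(800,356),interpolation=cv2.INTER_CUBIC)])[:,:,::-1])
rect(t,"meter",168)
d=np.array([-12.9]); u=np.array([np.cos(np.radians(-12.9)),np.sin(np.radians(-12.9)),0])
o=bot.get_obs(); A=R.from_euler('xyz',o["tcp_rot"])
for x in (216,): 
  for pit in (0,2,4):
    L=R.from_euler('y',pit,degrees=True).apply([x+28.3,0,3.2-14]); print("tip",pit,[proj(q,A.apply(L)+o["tool_pos"]).round(1)[0].tolist() for q in (s,t)])
for x in (40,110,180):
    print("disc",x,[proj(q,A.apply([x+28.3,0,3.2-14])+o["tool_pos"]).round(1)[0].tolist() for q in (s,t)])
E
```

```text
time: 18.08
tool_pos: [441.9, 251.0, 213.0]
tcp_rot: [3.141, 0.0, -0.227]
contact_force: [-0.3, 0.6, -1.5]
grip_width: 29.9
finger_force: 29.9
time: 18.58
tool_pos: [442.8, 250.7, 154.3]
tcp_rot: [-3.141, -0.001, -0.229]
contact_force: [0.4, -0.4, -1.5]
grip_width: 29.8
finger_force: 29.9
at [442.8 250.7 154.3] F [ 0.4 -0.4 -1.5] shift [-0.0441 -0.0386  0.5509] turn [-0.0002 -0.0004 -0.0014]
meter 0.93 c [519.3 231.2] size [327.1  31.3] long-axis yaw -14.0
tip 0 [[236.7, 219.3], [265.9, 181.2]]
tip 2 [[236.6, 216.7], [265.4, 180.6]]
tip 4 [[236.6, 214.1], [265.0, 180.1]]
disc 40 [[291.2, 247.4], [246.9, 255.7]]
disc 110 [[268.8, 235.9], [254.5, 225.8]]
disc 180 [[247.3, 224.8], [262.0, 196.2]]
```

View pics/m6.png

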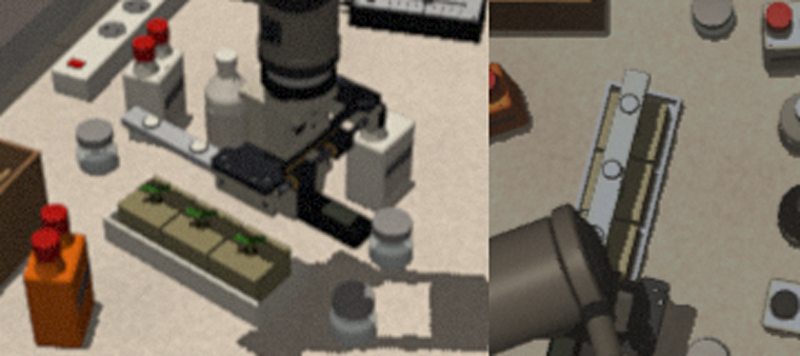

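The side and top crops show the discs within about 1 px of their predicted places, and the bar is level. The bar still lies slightly off the row, so I'll correct sideways first and then descend.

```bash
python3 -m handwheel '-0.047 -0.053 0 0 0 0 -1;-0.047 -0.053 0 0 0 0 -1;-0.047 -0.053 0.1 0 0 0 -1;-0.047 -0.053 0.2 0 0 0 -1;-0.047 -0.053 0.3 0 0 0 -1;-0.047 -0.053 0.38 0 0 0 -1;-0.047 -0.053 0.38 0 0 0 -1;-0.047 -0.053 0.38 0 0 0 -1'; python3 -m handwheel '0 0 0 0 0 0 -1;0 0 0 0 0 0 -1;0 0 0 0 0 0 -1'
python3 - <<'E'
from h import *
go([439.5,256.8,99.2],-12.9)
E
```

```text
time: 19.4
tool_pos: [438.2, 257.3, 114.2]
tcp_rot: [3.14, 0.002, -0.229]
contact_force: [-0.1, 0.1, -2.3]
grip_width: 29.8
finger_force: 29.9
time: 19.65
tool_pos: [438.9, 257.7, 115.6]
tcp_rot: [-3.141, -0.001, -0.229]
contact_force: [0.3, -0.1, -2.2]
grip_width: 29.8
finger_force: 29.9
at [438.9 257.7 115.6] F [ 0.3 -0.1 -2.2] shift [0.0073 0.0072 0.1642] turn [-0.0002 -0.0003 -0.0011]
```

```bash
python3 -m handwheel '0.007 0.007 0.04 0 0 0 -1;0.007 0.007 0.08 0 0 0 -1;0.007 0.007 0.12 0 0 0 -1;0.007 0.007 0.155 0 0 0 -1;0.007 0.007 0.155 0 0 0 -1;0.007 0.007 0.155 0 0 0 -1;0.007 0.007 0.155 0 0 0 -1;0.007 0.007 0.155 0 0 0 -1'
python3 - <<'E'
from h import *
go([439.5,256.8,99.2],-12.9)
s=viewer.capture("side"); t=viewer.capture("top")
a=s["frame"][210:330,200:350]; b=t["frame"][170:290,220:300]
cv2.imwrite("pics/m7.png",cv2.resize(np.hstack([a,b]),(800,417),interpolation=cv2.INTER_CUBIC)[:,:,::-1])
o=bot.get_obs(); A=R.from_euler('xyz',o["tcp_rot"])
for x in (40,110,180,216):
    print("disc",x,[proj(q,A.apply([x+28.3,0,3.2-14])+o["tool_pos"]).round(1)[0].tolist() for q in (s,t)])
for k in (-70,0,70):
    q=[574+k*np.cos(np.radians(-12.9)),225+k*np.sin(np.radians(-12.9)),81]; print("leaf tip",proj(s,q).round(1),proj(t,q).round(1))
E
```

```text
time: 20.32
tool_pos: [439.3, 256.8, 99.8]
tcp_rot: [-3.141, -0.0, -0.228]
contact_force: [-0.1, 0.3, -2.3]
grip_width: 30.0
finger_force: 29.9
at [439.3 256.8  99.8] F [-0.1  0.3 -2.3] shift [ 0.0024 -0.0007  0.0061] turn [-0.     -0.0001 -0.0011]
disc 40 [[292.0, 266.6], [247.6, 259.3]]
disc 110 [[270.0, 254.9], [254.9, 230.6]]
disc 180 [[249.0, 243.7], [262.1, 202.3]]
disc 216 [[238.5, 238.1], [265.8, 187.8]]
leaf tip [[292.5 275.5]] [[249.4 260.4]]
leaf tip [[270.6 263.8]] [[256.5 232.3]]
leaf tip [[249.8 252.6]] [[263.4 204.5]]
```

View pics/m7.png

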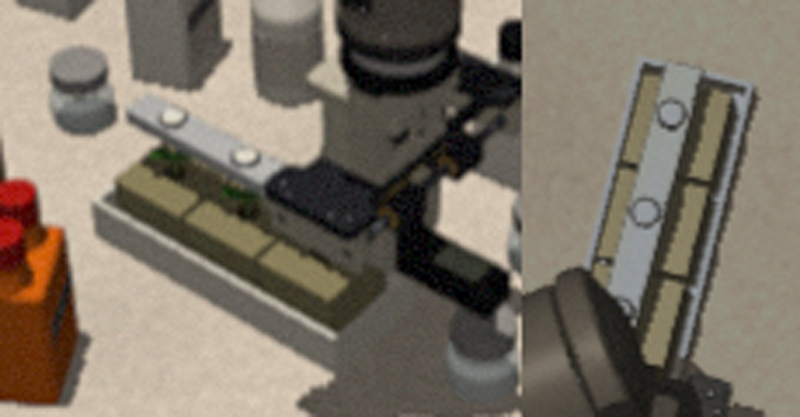

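The side crop shows the discs at (249.7,243.6) and (270.4,255.1), matching the predicted level pose. The top crop puts them within 1–2 mm of the seedlings, and the underside is about 15.5 mm above the tips. I'll hold there briefly and hand in.

```bash
python3 -m handwheel '0 0 0 0 0 0 -1;0 0 0 0 0 0 -1;0 0 0 0 0 0 -1;0 0 0 0 0 0 -1;0 0 0 0 0 0 -1;0 0 0 0 0 0 -1'; python3 -c "
from plant import bot; print(bot.close_job())"
```

```text
time: 20.92
tool_pos: [439.1, 256.7, 99.7]
tcp_rot: [3.142, -0.0, -0.229]
contact_force: [0.1, 0.6, -1.6]
grip_width: 30.1
finger_force: 29.9
the job is handed in; nothing more can be done
None
```

The job is handed in at about 21 s: the fader measured within 0.2 mm of the half-power mark, and the sensor is held still, face up and level over the seedling row, about 15.5 mm above the leaf tips and within 1–2 mm of centre on the two discs I could check.

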